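Close the board test fixture and lock it with its cross pin

ROBOT

A 6-joint arm with a two-finger parallel gripper is mounted at the origin on the work surface. World frame = base frame: x ahead of the robot, y to its left, z up, the work surface at z = 0. Lengths are in m, angles in rad, forces in N, time in s.
With the tool pointing down it reaches from about 0.4 to 0.925 m from the base axis. Payload 12.5 kg.
Tool frame: the origin (TCP) lies on the front face of the gripper's body, between the roots of the fingers; the fingertips stand 78 mm ahead of it and the grasp point (between the pads) lies 59 mm ahead of it; z points along the fingers, y is the direction in which the jaws open and shut (so a half turn about z gives the same grasp; the last joint's range is limited). The gripper opens to 95 mm and grips with 3 to 60 N. Pads are 20 mm wide; open, the fingers measure 119 mm over their backs; the gripper's body (75 mm by 180 mm) begins 59 mm behind the grasp point.
Start: joints at [-1.367, 0.491, 1.559, -0, 1.092, -0.106], TCP at [0.191, -0.595, 0.292] pointing down, gripper open.
Joint ranges: [-3.1, 3.1], [-0.84, 2.19], [0.05, 2.79], [-1.13, 4.28], [0.06, 2.93], [-2.69, 2.69]. Speed limits (rad/s): [2.22, 2.22, 2.79, 3.14, 3.14, 3.14].

INTERFACE

Orientations are given as [roll, pitch, yaw] about the fixed x, y, z axes, in that order (R = Rz(yaw) Ry(pitch) Rx(roll)).
In Python, from workcell import * gives the robot as it stands.
- The arm moves only by the tool drive_tool, never from a script. Its argument "increments" is a list of rows, each a list of 3 entries, a list of its own where there are three numbers: the shift along the tool's x, y, z in m, then the turn, a rotation vector about the tool's x, y, z in rad, then the finger opening in m, from 0 to 0.0951. In form: [[[tx, ty, tz], [rx, ry, rz], hand], ...]. A call has 1 to 12 rows; each row is the pose to reach, as a shift and turn from the pose commanded when the call began, along the tool's axes at that moment; what a row does not reach only later rows make up. A row lasts 1/8 s, in which the tool goes at most 62.5 mm and 10.7 degrees, less where a joint would pass 70% of its speed; a pose out of reach is approached as far as the arm can. A call with a gripper value outside its range is refused whole. The fingers move at their own pace and stop on an object; "newtons" is the grip in N (left out, the last holds). Time passes only in rows, so rows that repeat a pose let the fingers close. It gives the time, the measured TCP pose, the force and the opening at its end, in the units of the state.
- get_obs(): the state, without advancing time (a new reading comes with each control period).
- snapshot(name): name is "scene" or "top"; returns the picture (384x512x3 uint8, red, green, blue); there is no depth.
- calibration(name): a dict with "camera_matrix" (3x3 intrinsics, pixels), "dist" ([k1, k2, p1, p2, k3] as OpenCV has them; the pictures are not rectified), "R" (3x3) and "t" (3): a world point X has camera coordinates R X + t. Camera axes: x right, y down, z forward; pixel columns grow to the right and rows downward; lengths in m; the calibration is good to about 2 mm. A picture is of the moment at which its call begins. calibration takes no time and is no camera call.
- hand_in(): hands the job in, once; it reports no verdict.
The state is a dict: "time_s": time; "qpos": joint angles; "qd": joint speeds; "effort": joint torques, N m; "tool_pos": TCP position; "tcp_rot": TCP orientation; "contact_force": force on the tool from outside, world axes, zero at the start; "wrist_torque": the same for the moment, N m; "width": finger opening in m.
Only numpy, scipy, OpenCV 4.12 (cv2) and the standard library are available. Lean on these libraries where they do the work, as an engineer would, in place of code of your own. Each camera call takes 0.05 s, during which the arm holds its last target. There are 200 camera calls.

TASK

Gently press the clear lid of the circuit-board test fixture fully down, then take the steel locking pin from its grey rest and thread it sideways through both ears of the bracket at the front, passing through the lid's lug between them, until the pin's collar sits against the ear. The bracket may stand a little nearer to or farther from the fixture on its slotted foot, so feel for the hole and never force the pin; let go of it when it is home, and leave the mug, the meter and the parts tray where they are.

Things in the scene. Friction and masses are not known exactly. Their poses are not given: they have to be found in the camera images.
- fixture: Board test fixture, fixed. Dark base 160 (x) x 200 (y) x 50 mm high; origin at the centre of its underside, z up, -x side = front (faces the robot). A steel foot plate, 6 mm high, 60 wide, reaches 110 mm out from the front and carries an aluminium clevis bracket: two upright ears, each 60 (x) x 8 (y) mm, tops at z = 78 mm, each with an 11 mm round hole in the middle of its width, axis along fixture y at z = 60 mm.
- hole_line (a point): Nominal hole axis midway between the ears: fixture x = -140, y = 0, z = 60 mm; axes as the fixture's. The bracket slides on its foot along fixture x only: the real holes stand up to 14 mm to either side of this point (new each time, given by no listed pose, both ears together). About 8 N sideways shifts it and it stays where left; rigid along y and z.
- ear_right (a point): Nominal point on the outer face of the -y ear (y = -23 to -15 mm): fixture x = -140, y = -23, z = 60 mm; as above, the real hole is up to 14 mm off along x. Axes as the fixture's. Nothing stands within 40 mm of the hole line outside the ears.
- ear_left (a point): The same on the outer face of the +y ear (y = 15 to 23 mm): fixture x = -140, y = 23, z = 60 mm.
- lid (a joint): Lid hinge angle, rad: 0 = closed (hard stop), grows as it opens; starts 0.25 to 0.5. Hinge along fixture y at x = 70, z = 52 mm; stiff: the lid stays where left, closes with 2 to 4 N at the press bar. From the front edge of its clear plate an aluminium lug (y = -5 to 5 mm) reaches between the ears. Closed, the lug's slot (42 mm along x, 13 high) is centred on hole_line, its top at z = 76 mm.
- lid_bar (a point): Middle of the top face of the black press bar (20 x 120 mm, 12 thick) over the lid's front edge, 135 mm from the hinge; with the lid closed it lies at fixture x = -65, y = 0, z = 79 mm. Press here: the bar is sprung against the lid, 8 mm of travel at 1.5 N/mm, so 6 to 9 N on it shut the lid softly before it bottoms. Its axes turn with the lid.
- pin: Steel locking pin, about 90 g. x runs along it from grip to tip; origin on the axis at the collar's front face. Shank 10 mm diameter, x = 0 to 60 mm, then the nose. Collar 20 mm diameter, x = -5 to 0. Starts level on the rest, axis 45 mm above the desk. Home: the collar face is on an ear's outer face (fixture y = -23, or 23 with the tip pointing to -y; either side will do), tip 18 mm out of the other ear.
- pin_grip (a point): Centre of the pin's black square grip, 14 x 14 mm, pin x = -47 to -5 mm (centre at -26 mm); axes as the pin's. The rest leaves it free on all sides.
- pin_tip (a point): Centre of the nose end, at pin x = 64 mm; axes as the pin's. The nose tapers from 10 mm to 7 mm diameter over the last 4 mm, so it enters a hole when within about 2 mm of its centre.
- rest: Grey pin rest, fixed: base 75 x 70 x 10 mm, two forked posts 50 mm high at x = -21 and 21 mm carrying the shank. Origin under its centre, x along the pin. The grip hangs free beyond its -x end.
- mug: White mug, loose, 76 mm wide, 92 mm high, origin under its centre. A bystander.
- meter: Hand multimeter lying flat, loose, 160 x 80 x 43 mm, origin under its centre. A bystander.
- tray: White divided parts tray, loose, 110 x 150 x 35 mm, origin under its centre. A bystander.

How it is judged:
On the way, in this order (a step that is already met when the one before it is completed fails the run):
1. the lid is pressed down, closed to within 0.03 rad (value of joint lid below 0.03 rad), for 0.2 s.
2. the pin has gone through both ears and the lug: its tip stands at least 4 mm out of the far ear (x of pin in the frame of fixture between -0.157 and -0.123 m and z of pin in the frame of fixture between 0.056 and 0.064 m and angle between the x axis of pin and the y axis of fixture, either way round below 0.08 rad and ((y of pin_tip in the frame of fixture above 0.027 m and y of pin in the frame of fixture below -0.005 m) or (y of pin_tip in the frame of fixture below -0.027 m and y of pin in the frame of fixture above 0.005 m))), for 0.1 s.
At the end, for the whole second after the job is handed in: The pin lies through both ears and the closed lid's lug (lid within 0.03 rad of closed), its axis along the hole line (within 0.08 rad, 4 mm in height, and 17 mm of the nominal line fore and aft), its collar face within 2.5 mm of the outer face of the ear it entered by, at rest and released (x of pin in the frame of fixture between -0.157 and -0.123 m and z of pin in the frame of fixture between 0.056 and 0.064 m and angle between the x axis of pin and the y axis of fixture, either way round below 0.08 rad and (y of pin in the frame of fixture between -0.0255 and -0.015 m or y of pin in the frame of fixture between 0.015 and 0.0255 m) and value of joint lid below 0.03 rad and linear speed of pin below 0.02 m/s); the robot touches nothing.
It fails at once if the pin is forced: more than 25 N between the pin and the fixture (contact force between pin and fixture above 25 N).
It fails at once if the fixture or its lid is pressed with more than 30 N by the robot (contact force between any of the fingers, the arm and fixture above 30 N).
It fails at once if the mug, the meter or the tray is moved by more than 30 mm (distance of any of mug, meter, tray from where it was at the start of the episode above 0.03 m).
It also fails if it takes over 72 s, if anything falls off the work surface, if the arm or the gripper's body presses on something with over 40 N, if the wrist force passes 120 N, or if a joint passes its speed limit or range.

## Working session

There is one attempt and no reset: what is moved stays moved. The work goes in short steps, Python scripts to look and compute and a tool call to move; the robot and the scene stay as the last step left them, time stands still between calls to the robot, and variables do not carry over. Pictures are saved under pics/ and viewed, about 8 in all and at most 12, crops included, and the job is handed in when it is done.

Besides the shell and the picture viewer there is one more tool, called after "Request:" as name(argument=value, ...) on one line, values as JSON. drive_tool: Moves the arm, as the interface text tells. Its arguments: {"type":"object","properties":{"increments":{"type":"array"},"newtons":{"type":"number"}},"required":["increments"]}

```bash
mkdir -p pics; python3 - <<'E'
from workcell import *
import cv2,numpy as np
for n in("scene","top"):
    im=snapshot(n); cv2.imwrite(f"pics/{n}0.png",im[:,:,::-1]); c=calibration(n); print(n,np.round(c["camera_matrix"],1).tolist(),c["dist"],np.round(-np.array(c["R"]).T@c["t"],3),np.round(c["R"],3).tolist())
a=cv2.imread("pics/scene0.png")
print(get_obs())
E
```

```text
scene [[364.1, 0.0, 260.3], [0.0, 364.1, 188.3], [0.0, 0.0, 1.0]] [-0.09096824  0.          0.          0.          0.        ] [ 1.053 -0.025  0.819] [[0.006, 1.0, -0.004], [0.834, -0.007, -0.552], [-0.552, 0.0, -0.834]]
top [[477.8, 0.0, 256.5], [0.0, 477.8, 188.6], [0.0, 0.0, 1.0]] [-0.08831333  0.          0.          0.          0.        ] [ 0.522 -0.025  1.182] [[0.023, -1.0, 0.005], [-0.997, -0.023, -0.071], [0.071, -0.003, -0.997]]
{'time_s': 0.1, 'qpos': array([-1.36661577e+00,  4.91499407e-01,  1.55943337e+00, -2.89077256e-05,
        1.09166576e+00, -1.05594661e-01]), 'qd': array([ 0.00081119,  0.00062725, -0.00169987, -0.00012912, -0.00071794,
        0.00028193]), 'effort': array([ 3.33322074e-03, -6.13623762e+01, -2.58605611e+01,  6.94329059e-02,
        4.70497739e-02, -2.66224470e-05]), 'tool_pos': array([ 0.19051716, -0.59509647,  0.29170461]), 'tcp_rot': array([-3.14058967e+00, -8.05225674e-05,  3.09788514e-01]), 'contact_force': array([-0.29079833,  0.05681713,  0.7144459 ]), 'wrist_torque': array([-0.04407989, -0.01194812, -0.04635521]), 'width': 0.09497422470192937}
```

View pics/scene0.png

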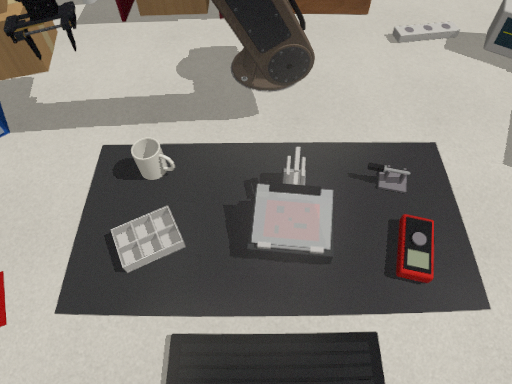

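View pics/top0.png

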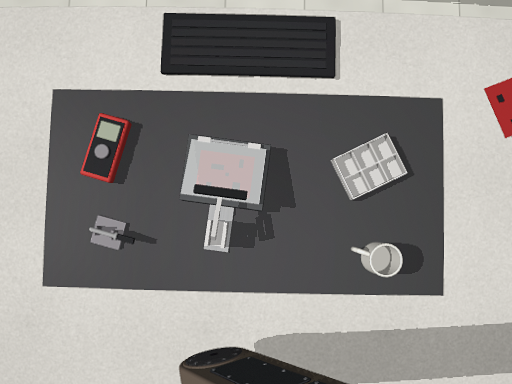

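The scene picture (from the far side) shows the fixture at about (293,215) with the bracket at (295,170), and the rest with the pin at (390,175). In the top picture the fixture is at (225,172), the clevis at (218,228) and the rest at (110,232), with the grip to the right at about (125,238). I'll enlarge the top picture next.

```bash
python3 - <<'E'
import cv2,numpy as np
t=cv2.imread("pics/top0.png");s=cv2.imread("pics/scene0.png")
a=cv2.resize(t[120:260,170:290],None,fx=4,fy=4,interpolation=cv2.INTER_CUBIC) #480x560
b=cv2.resize(t[205:255,80:160],None,fx=4,fy=4,interpolation=cv2.INTER_CUBIC) #320x200
c=cv2.resize(s[150:200,355:415],None,fx=5,fy=5,interpolation=cv2.INTER_CUBIC) #300x250
o=np.zeros((560,800,3),np.uint8);o[:,:480]=a;o[:200,480:]=b;o[210:460,480:780]=c
cv2.imwrite("pics/crop1.png",np.clip(o*1.5,0,255).astype(np.uint8))
E
```

```text
(no output)
```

View pics/crop1.png

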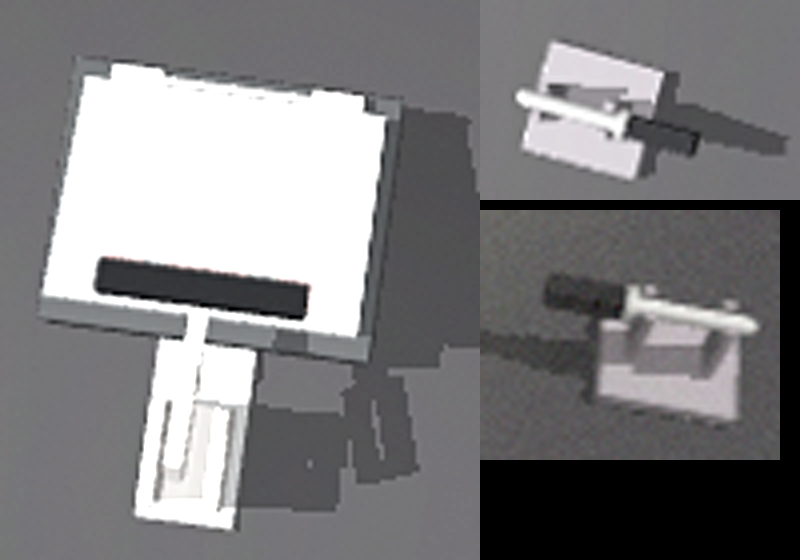

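The crop shows the foot-plate front corners at full-image pixels (203.8,248.8) and (228.8,252.5). The base-top corners are near (180,200), (262,210), (188.8,134) and (270.5,145). The pin tip is at (89.3,229.3) and the grip end at (134.3,242), so the tip points to +y. I'll cast these to points.

```bash
cat > h.py <<'E'
from workcell import *
import cv2,numpy as np
def ray(n,uv,z):
    c=calibration(n);R=np.array(c["R"]);o=-R.T@np.array(c["t"]).ravel()
    p=cv2.undistortPoints(np.array([[uv]],float),np.array(c["camera_matrix"]),np.array(c["dist"]))[0,0]
    d=R.T@np.array([*p,1]);return o+d*(z-o[2])/d[2]
def proj(n,X):
    c=calibration(n);R=np.array(c["R"])
    return cv2.projectPoints(np.array([X],float),cv2.Rodrigues(R)[0],np.array(c["t"],float).ravel(),np.array(c["camera_matrix"]),np.array(c["dist"]))[0][0,0]
E
python3 - <<'E'
from h import *
np.set_printoptions(precision=4,suppress=True)
for z in(0,.05):
  P=[ray("top",p,z) for p in((180,200),(262,210),(270.5,145),(188.8,134))];print(z,*P,"w",np.linalg.norm(P[0]-P[1]),np.linalg.norm(P[1]-P[2]), "yaw",np.arctan2(*(P[2]-P[1])[1::-1]),np.arctan2(-(P[0]-P[1])[0],(P[0]-P[1])[1]),np.mean(P,0))
F=[ray("top",p,.006) for p in((203.75,248.75),(228.75,252.5))];print("foot",F,np.linalg.norm(F[0]-F[1]))
a=ray("top",(89.25,229.25),.045);b=ray("top",(134.25,242),.045);print("pin",a,b,np.linalg.norm(a-b),np.arctan2(*(a-b)[1::-1]))
# scene
a=ray("scene",(355+275/5,150+118/5),.045);b=ray("scene",(355+65/5,150+80/5),.045);print("pin scene",a,b,np.linalg.norm(a-b),np.arctan2(*(a-b)[1::-1]))
# ear tops z=.078; crop px
for p in((167,400),(163,500),(222,405),(212,507),(155,400),(235,405)):print(p,ray("top",(170+p[0]/4,120+p[1]/4),.078))
E
```

```text
0 [0.5727 0.1603 0.    ] [ 0.5528 -0.0435  0.    ] [ 0.7154 -0.0612  0.    ] [0.7386 0.144  0.    ] w 0.20475861828216943 0.1636498386611915 yaw -0.1081145946456971 -0.09772759567655388 [0.6449 0.0499 0.    ]
0.05 [0.5706 0.1524 0.05  ] [ 0.5514 -0.0427  0.05  ] [ 0.7073 -0.0596  0.05  ] [0.7295 0.1369 0.05  ] w 0.1960965950631507 0.15672686411602013 yaw -0.10811459464569718 -0.09772759567655337 [0.6397 0.0467 0.05  ]
foot [array([0.4543, 0.0971, 0.006 ]), array([0.4467, 0.0356, 0.006 ])] 0.061977551018707354
pin [0.4954 0.3696 0.045 ] [0.4681 0.2594 0.045 ] 0.11354704922295109 1.3282895569491726
pin scene [0.4967 0.3734 0.045 ] [0.4711 0.2639 0.045 ] 0.11245814558163154 1.3405869625312719
(167, 400) [0.5249 0.0731 0.078 ]
(163, 500) [0.4675 0.0738 0.078 ]
(222, 405) [0.5228 0.0413 0.078 ]
(212, 507) [0.4641 0.0455 0.078 ]
(155, 400) [0.5248 0.08   0.078 ]
(235, 405) [0.523  0.0338 0.078 ]
```

```bash
cat >> h.py <<'E'
from scipy.spatial.transform import Rotation as Ro
C=np.array([.6395,.046,0]);YAW=-.108
def fw(p): return C+Ro.from_euler('z',YAW).apply(np.array(p)/1000)
def go(p,yaw,tip=.078):
    "print increment for fingertip/grasp world point p, tool down"
    o=get_obs();R0=Ro.from_euler('xyz',o['tcp_rot']);R1=Ro.from_euler('xyz',[np.pi,0,yaw])
    t=np.array(p)+[0,0,tip]
    print("shift",np.round(R0.inv().apply(t-o['tool_pos']),4),"turn",np.round((R0.inv()*R1).as_rotvec(),4))
def barpt(th): return [70-135*np.cos(th)+27*np.sin(th),0,52+27*np.cos(th)+135*np.sin(th)]
E
python3 - <<'E'
from h import *
print(fw([-65,0,79]),fw([-140,0,60]))
for th in(0,.2,.25,.3,.35,.4,.45,.5): print(th,np.round(barpt(th),0),proj("top",fw(barpt(th))),proj("scene",fw(barpt(th))))
go(fw([-40,0,170]),1.463)
E
```

```text
[0.57487871 0.05300636 0.079     ] [0.50031569 0.06109062 0.06      ]
0 [-65.   0.  79.] [221.0165588  198.56888472] [292.48381135 192.23330079]
0.2 [-57.   0. 105.] [220.69556978 194.45580064] [293.08181371 189.02148942]
0.25 [-54.   0. 112.] [220.67089881 193.04842913] [293.20995609 188.54423783]
0.3 [-51.   0. 118.] [220.66950675 191.49180146] [293.32854666 188.20616784]
0.35 [-48.   0. 124.] [220.69180411 189.78813704] [293.43707413 188.01150219]
0.4 [-44.   0. 129.] [220.7381264  187.94027944] [293.53502631 187.96428013]
0.45 [-40.   0. 135.] [220.80872803 185.95171422] [293.62189249 188.06831959]
0.5 [-36.   0. 140.] [220.90377654 183.82658238] [293.69716621 188.32717632]
shift [ 0.5865 -0.4899  0.0442] turn [-8.0000e-04 -6.0000e-04 -1.1532e+00]
```

Request:
drive_tool(increments=[[[0.576, -0.495, 0.05], [0, 0, -1.153], 0], [[0.576, -0.495, 0.05], [0, 0, -1.153], 0], [[0.576, -0.495, 0.05], [0, 0, -1.153], 0], [[0.576, -0.495, 0.05], [0, 0, -1.153], 0], [[0.576, -0.495, 0.05], [0, 0, -1.153], 0], [[0.576, -0.495, 0.05], [0, 0, -1.153], 0], [[0.576, -0.495, 0.05], [0, 0, -1.153], 0], [[0.576, -0.495, 0.05], [0, 0, -1.153], 0], [[0.576, -0.495, 0.05], [0, 0, -1.153], 0], [[0.576, -0.495, 0.05], [0, 0, -1.153], 0], [[0.576, -0.495, 0.05], [0, 0, -1.153], 0], [[0.576, -0.495, 0.05], [0, 0, -1.153], 0]], newtons=30)

```text
time_s: 1.6
tool_pos: [0.5832, 0.0444, 0.2426]
tcp_rot: [-3.141, 0.0, 1.463]
contact_force: [0.3, -0.5, 0.6]
width: 0.0007
```

Request:
drive_tool(increments=[[[0.008, 0.004, 0.025], [0, 0, 0], 0], [[0.008, 0.004, 0.04], [0, 0, 0], 0], [[0.008, 0.004, 0.045], [0, 0, 0], 0], [[0.008, 0.003, 0.05], [0, 0, 0], 0], [[0.008, 0.001, 0.055], [0, 0, 0], 0], [[0.008, -0.001, 0.06], [0, 0, 0], 0], [[0.008, -0.003, 0.065], [0, 0, 0], 0], [[0.008, -0.005, 0.069], [0, 0, 0], 0], [[0.008, -0.006, 0.073], [0, 0, 0], 0]])

```text
time_s: 2.72
tool_pos: [0.5773, 0.0509, 0.1697]
tcp_rot: [3.141, 0.0, 1.463]
contact_force: [0.1, -0.7, 2.3]
width: 0.0003
```

```bash
python3 - <<'E'
from h import *
im=snapshot("scene");cv2.imwrite("pics/press.png",cv2.resize(im[120:260,220:360,::-1],None,fx=4,fy=4,interpolation=cv2.INTER_CUBIC))
o=get_obs();print(o['tool_pos'],o['contact_force'])
E
```

```text
[0.57710281 0.05097888 0.16923427] [ 0.47131434 -1.28083509  0.56291854]
```

View pics/press.png

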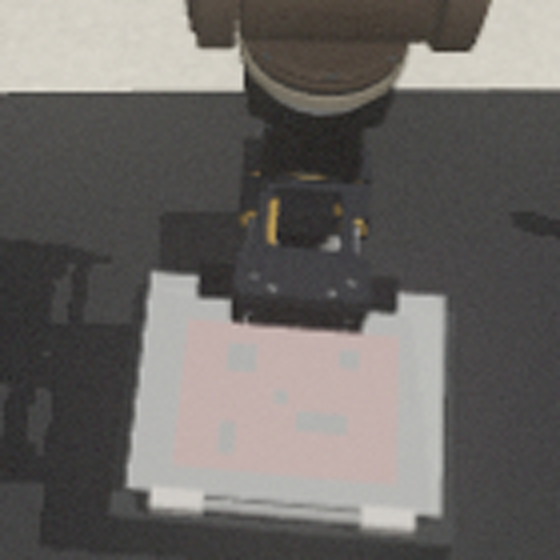

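The gripper is over the middle of the bar (about (310,300) in the crop), with the fingers hidden behind its body, so this doesn't show whether they touch. I'll continue down gently and go by force.

Request:
drive_tool(increments=[[[0, -0.001, 0.004], [0, 0, 0], 0], [[0, -0.002, 0.008], [0, 0, 0], 0], [[0, -0.002, 0.011], [0, 0, 0], 0], [[0, -0.002, 0.013], [0, 0, 0], 0], [[0, -0.002, 0.014], [0, 0, 0], 0]])

```text
time_s: 3.4
tool_pos: [0.5752, 0.0512, 0.1557]
tcp_rot: [-3.141, 0.0, 1.463]
contact_force: [-1.8, 0.6, 2.2]
width: 0.0003
```

Request:
drive_tool(increments=[[[0, 0, 0.001], [0, 0, 0], 0], [[0, 0, 0.002], [0, 0, 0], 0], [[0, 0, 0.003], [0, 0, 0], 0], [[0, 0, 0.004], [0, 0, 0], 0], [[0, 0, 0.004], [0, 0, 0], 0]])

```text
time_s: 4.03
tool_pos: [0.5753, 0.0512, 0.1522]
tcp_rot: [3.141, 0.0, 1.463]
contact_force: [-3.5, 2.2, 6.7]
width: 0.0004
```

Request:
drive_tool(increments=[[[0, 0, 0.0005], [0, 0, 0], 0], [[0, 0, 0.001], [0, 0, 0], 0], [[0, 0, 0.001], [0, 0, 0], 0], [[0, 0, 0.001], [0, 0, 0], 0]])

```text
time_s: 4.53
tool_pos: [0.5753, 0.0512, 0.1513]
tcp_rot: [3.141, 0.0, 1.463]
contact_force: [-5.4, 0.4, 8.3]
width: 0.0005
```

```bash
python3 - <<'E'
from h import *
np.set_printoptions(precision=4,suppress=True)
o=get_obs();print(o['contact_force'])
d=np.array([np.cos(1.334),np.sin(1.334),0]); g=np.array([.4747,.283,.045]);print(d)
go(g,1.334,.059)
E
```

```text
[-5.4002  0.3595  8.2988]
[0.2346 0.9721 0.    ]
shift [ 0.2196 -0.125   0.0473] turn [ 0.0003 -0.      0.1288]
```

Request:
drive_tool(increments=[[[0, 0, -0.03], [0, 0, 0], 0.03], [[0, 0, -0.06], [0, 0, 0], 0.06], [[0.22, -0.125, -0.06], [0, 0, 0.129], 0.06], [[0.22, -0.125, -0.06], [0, 0, 0.129], 0.06], [[0.22, -0.125, -0.06], [0, 0, 0.129], 0.06], [[0.22, -0.125, -0.06], [0, 0, 0.129], 0.06], [[0.22, -0.125, -0.06], [0, 0, 0.129], 0.06], [[0.22, -0.125, -0.03], [0, 0, 0.129], 0.06], [[0.22, -0.125, -0.02], [0, 0, 0.129], 0.06]])

```text
time_s: 5.65
tool_pos: [0.4749, 0.2827, 0.1697]
tcp_rot: [-3.141, 0.001, 1.333]
contact_force: [-0.4, 0.1, -0.5]
width: 0.06
```

```bash
python3 - <<'E'
from h import *
t=snapshot("top")[:,:,::-1];s=snapshot("scene")[:,:,::-1]
cv2.imwrite("pics/t2.png",t);cv2.imwrite("pics/s2.png",s)
f=lambda a,k:cv2.resize(a,None,fx=k,fy=k,interpolation=cv2.INTER_CUBIC)
o=np.zeros((600,800,3),np.uint8)
o[:520,:480]=f(t[125:255,170:290],4)   # fixture
o[:300,490:790]=f(s[140:200,265:325],5)
o[300:600,490:790]=f(s[140:200,350:410],5)
cv2.imwrite("pics/crop2.png",np.clip(o*1.0,0,255).astype(np.uint8))
print(get_obs()['tool_pos'],get_obs()['width'])
go([.4747,.283,.045],1.334,.059)
E
```

```text
[0.47500964 0.28261183 0.17008877] 0.06017581408274647
shift [ 0.0004 -0.0003  0.0661] turn [-0.0013  0.0012 -0.0011]
```

View pics/crop2.png

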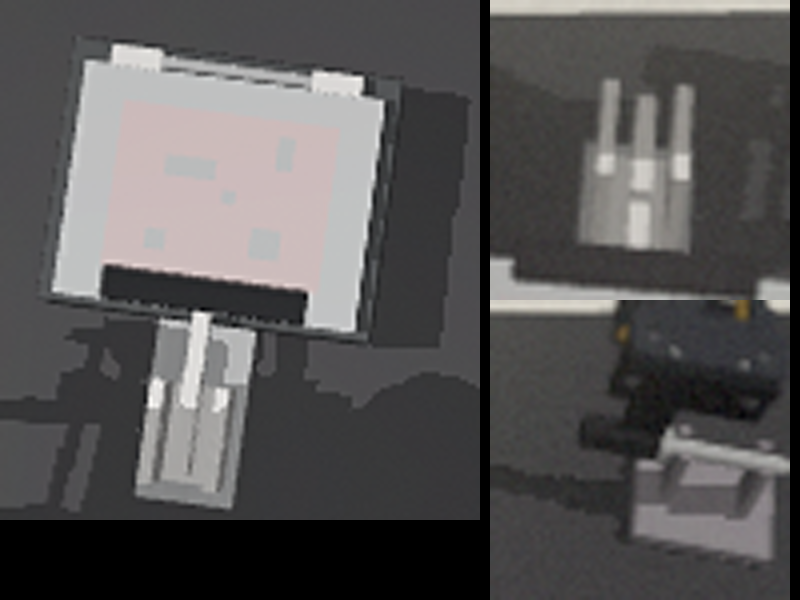

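The lid is closed: the bar is at full-image pixel (221,198.8) against a predicted (221.0,198.6). The ear tops run from about (208.8,219.5) in the top view and rows 156 to 170.5 in the scene view. The grip lies between the open fingers. I'll compute the bracket offset.

```bash
python3 - <<'E'
from h import *
np.set_printoptions(precision=4,suppress=True)
inv=lambda P:Ro.from_euler('z',YAW).inv().apply(P-C)*1000
for n,p in(("scene",(303.6,157.2)),("scene",(303.6,170.6)),("scene",(289,156)),("scene",(288.4,170.4))):print(n,p,inv(ray(n,p,.078)))
for n,p in(("top",(155,378)),("top",(150,487)),("top",(222,388)),("top",(214,492)),("top",(205,312)),("top",(190,475))):print(n,p,inv(ray(n,(170+p[0]/4,125+p[1]/4),.078)))
for p in((135,495),(233,509)):print("foot",inv(ray("top",(170+p[0]/4,125+p[1]/4),.006)))
# profiles along ears in top view
g=cv2.cvtColor(cv2.imread("pics/t2.png"),6).astype(float);s=cv2.cvtColor(cv2.imread("pics/s2.png"),6).astype(float)
for n,im in(("top",g),("scene",s)):
  for y in(-19,19):
    print(n,y,[int(cv2.getRectSubPix(im.astype(np.float32),(1,1),tuple(map(float,proj(n,fw([x,y,78])))))[0,0]) for x in range(-190,-90,4)])
E
```

```text
scene (303.6, 157.2) [-176.6049   23.0175   78.    ]
scene (303.6, 170.6) [-133.4753   24.5432   78.    ]
scene (289, 156) [-176.7461  -14.8997   78.    ]
scene (288.4, 170.4) [-130.2491  -13.7235   78.    ]
top (155, 378) [-116.5803   21.6208   78.    ]
top (150, 487) [-178.9995   15.9669   78.    ]
top (222, 388) [-117.2006  -17.4881   78.    ]
top (214, 492) [-176.9725  -20.9247   78.    ]
top (205, 312) [-75.0491  -1.8483  78.    ]
top (190, 475) [-169.1403   -5.9302   78.    ]
foot [-189.5959   30.8807    6.    ]
foot [-190.1222  -29.7944    6.    ]
top -19 [56, 64, 134, 138, 169, 166, 161, 158, 171, 167, 163, 161, 168, 168, 163, 161, 206, 229, 209, 145, 183, 180, 183, 184, 178]
top 19 [55, 66, 134, 130, 160, 169, 167, 160, 162, 160, 167, 164, 161, 159, 170, 221, 217, 213, 213, 132, 133, 133, 134, 134, 133]
scene -19 [81, 81, 84, 106, 123, 120, 118, 115, 120, 123, 122, 118, 122, 126, 134, 148, 166, 174, 146, 126, 123, 125, 127, 128, 125]
scene 19 [69, 68, 71, 98, 115, 126, 122, 124, 128, 129, 127, 128, 132, 134, 150, 171, 172, 166, 140, 123, 127, 127, 131, 130, 129]
```

Request:
drive_tool(increments=[[[0, 0, 0.03], [0, 0, 0], 0.06], [[0, 0, 0.055], [0, 0, 0], 0.06], [[0, 0, 0.066], [0, 0, 0], 0.06], [[0, 0, 0.066], [0, 0, 0], 0.06]])

```text
time_s: 6.25
tool_pos: [0.4751, 0.2831, 0.105]
tcp_rot: [-3.141, 0.0, 1.333]
contact_force: [-0.2, -0.3, -0.2]
width: 0.0598
```

The bracket stands at about x = -147 (ears -177 to -117; both views agree), an offset of -7 mm. Next, close on the grip.

Request:
drive_tool(increments=[[[0, 0, 0.001], [0, 0, 0], 0.02], [[0, 0, 0.001], [0, 0, 0], 0.02], [[0, 0, 0.001], [0, 0, 0], 0.02], [[0, 0, 0.001], [0, 0, 0], 0.01], [[0, 0, 0.001], [0, 0, 0], 0.01], [[0, 0, 0.001], [0, 0, 0], 0.01], [[0, 0, 0.001], [0, 0, 0], 0.01]], newtons=25)

```text
time_s: 7.12
tool_pos: [0.475, 0.2834, 0.104]
tcp_rot: [3.141, -0.0, 1.334]
contact_force: [1.8, -0.2, -0.0]
width: 0.0141
```

Request:
drive_tool(increments=[[[0, 0, -0.03], [0, 0, 0], 0.01], [[0, 0, -0.08], [0, 0, 0], 0.01], [[0, 0, -0.09], [0, 0, 0], 0.01], [[0, 0, -0.09], [0, 0, 0], 0.01]])

```text
time_s: 7.62
tool_pos: [0.4746, 0.2833, 0.194]
tcp_rot: [3.141, -0.0, 1.334]
contact_force: [-0.5, 0.4, -0.9]
width: 0.0138
```

```bash
python3 - <<'E'
from h import *
t=snapshot("top")[:,:,::-1];s=snapshot("scene")[:,:,::-1]
f=lambda a,k:cv2.resize(a,None,fx=k,fy=k,interpolation=cv2.INTER_CUBIC)
cv2.imwrite("pics/t3.png",t);cv2.imwrite("pics/s3.png",s)
o=get_obs();tp=o['tool_pos'];yw=o['tcp_rot'][2];print(tp,yw)
tip=tp+[.09*np.cos(yw),.09*np.sin(yw),-.059];print(tip,proj("top",tip),proj("scene",tip))
pic=np.zeros((600,800,3),np.uint8)
u,v=proj("top",tip).astype(int)-[40,40];pic[:400,:400]=f(t[v:v+80,u:u+80],5);print(u,v)
u,v=proj("scene",tip).astype(int)-[40,40];pic[:400,400:]=f(s[v:v+80,u:u+80],5);print(u,v)
cv2.imwrite("pics/crop3.png",pic)
go(fw([-147,-132,110]),1.463,.059)
E
```

```text
[0.47430957 0.28314068 0.1927521 ] 1.3338220829344256
[0.49543819 0.37062542 0.1337521 ] [ 75.17091911 229.75681003] [420.66054809 152.09234195]
35 189
380 112
shift [-0.3415  0.0875  0.0241] turn [-0.0016  0.0012 -0.1292]
```

View pics/crop3.png

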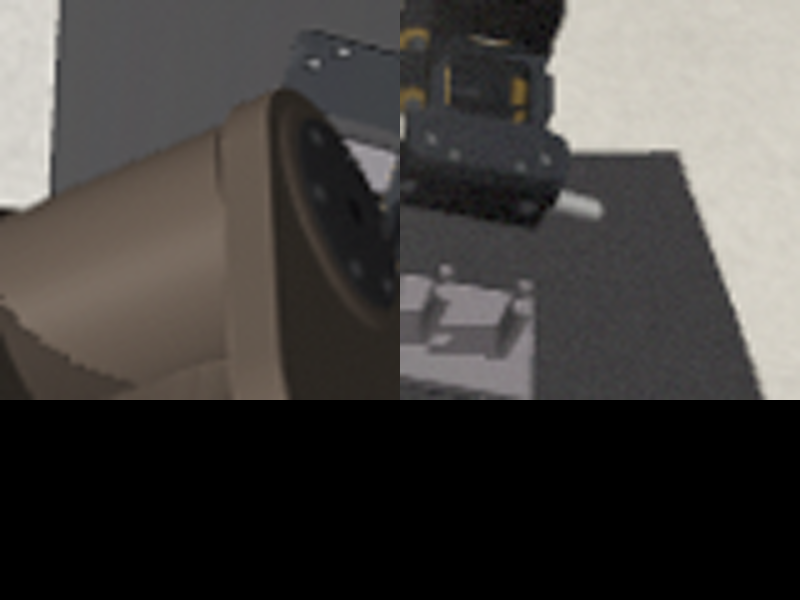

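The scene view shows the pin tip at full-image pixel (420.6,154) against a predicted (420.7,152.1), so it may droop a few mm. The top view is blocked by the arm. I'll carry the pin over to the -y side and measure it again there.

Request:
drive_tool(increments=[[[-0.06, 0.02, 0], [0, 0, -0.06], 0.01], [[-0.12, 0.03, 0], [0, 0, -0.129], 0.01], [[-0.18, 0.05, 0], [0, 0, -0.129], 0.01], [[-0.24, 0.07, 0], [0, 0, -0.129], 0.01], [[-0.3, 0.08, 0], [0, 0, -0.129], 0.01], [[-0.3415, 0.0875, 0], [0, 0, -0.129], 0.01], [[-0.3415, 0.0875, 0.024], [0, 0, -0.129], 0.01], [[-0.3415, 0.0875, 0.055], [0, 0, -0.129], 0.01], [[-0.3415, 0.0875, 0.074], [0, 0, -0.129], 0.01], [[-0.3415, 0.0875, 0.074], [0, 0, -0.129], 0.01]], newtons=35)

```text
time_s: 8.98
tool_pos: [0.4788, -0.069, 0.118]
tcp_rot: [-3.137, -0.001, 1.463]
contact_force: [-0.3, 0.1, -0.0]
width: 0.0136
```

```bash
python3 - <<'E'
from h import *
np.set_printoptions(precision=4,suppress=True)
t=snapshot("top")[:,:,::-1];s=snapshot("scene")[:,:,::-1]
f=lambda a,k:cv2.resize(a,None,fx=k,fy=k,interpolation=cv2.INTER_CUBIC)
cv2.imwrite("pics/t4.png",t);cv2.imwrite("pics/s4.png",s)
o=get_obs();tp=o['tool_pos'];yw=o['tcp_rot'][2];print(tp,yw,Ro.from_euler('z',YAW).inv().apply(tp-C)*1000)
pic=np.zeros((480,800,3),np.uint8)
for d in(.09,.027):
  q=tp+[d*np.cos(yw),d*np.sin(yw),-.059];print(d,proj("top",q),proj("scene",q))
pic[:,:400]=f(t[205:265,205:255],8);pic[:,400:]=f(s[145:205,255:305],8)
cv2.imwrite("pics/crop4.png",pic)
E
```

```text
[ 0.4795 -0.0691  0.1197] 1.4628267153712469 [-146.6142 -131.6725  119.6754]
0.09 [234.5034 235.8554] [277.6076 168.4299]
0.027 [261.2201 239.3866] [253.4635 166.5   ]
```

View pics/crop4.png

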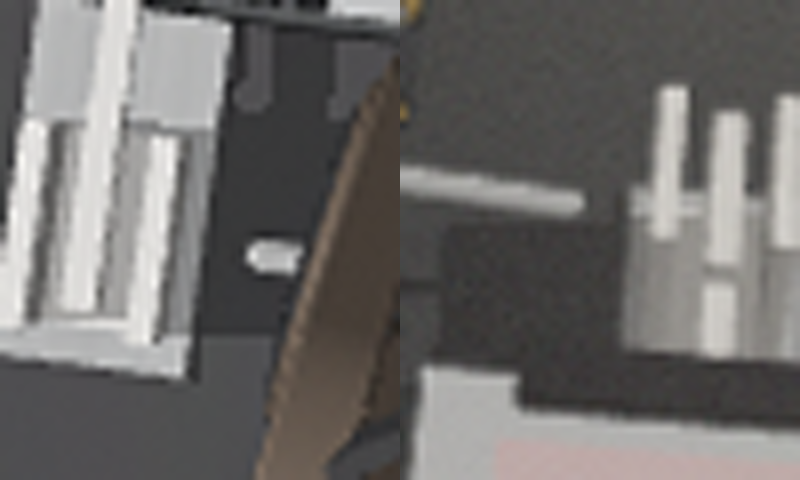

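```bash
python3 - <<'E'
from h import *
np.set_printoptions(precision=4,suppress=True)
def tri(a,b):
    P=[];x=[]
    for n,uv in(("top",a),("scene",b)):
        c=calibration(n);P.append(np.c_[np.array(c["R"]),np.array(c["t"]).ravel()]);x.append(cv2.undistortPoints(np.array([[uv]],float),np.array(c["camera_matrix"]),np.array(c["dist"])).reshape(2,1))
    X=cv2.triangulatePoints(P[0],P[1],x[0],x[1]).ravel();X=X[:3]/X[3]
    return X,proj("top",X),proj("scene",X)
inv=lambda P:Ro.from_euler('z',YAW).inv().apply(P-C)*1000
X=tri((235.9,236.9),(277.9,170.5));print("tip",X,inv(X[0]))
# lug front end top corner mid, ear -y front end mid : check of the same method
X=tri((205+80/8,205+310/8),(255+(730-400)/8,145+113/8));print("lug end",X,inv(X[0]))
X=tri((205+143/8,205+340/8),(255+(673-400)/8,145+88/8));print("ear-y front",X,inv(X[0]))
# shank centreline in the scene by brightness
g=cv2.cvtColor(cv2.imread("pics/s4.png"),6).astype(float)
for u in range(254,279,3):
    c=np.clip(g[158:178,u]-85,0,None);print(u,(c*np.arange(158,178)).sum()/c.sum(),end="; ")
g=cv2.cvtColor(cv2.imread("pics/t4.png"),6).astype(float)
for u in range(236,243):
    c=np.clip(g[230:244,u]-100,0,None);print("t",u,(c*np.arange(230,244)).sum()/(c.sum()+1e-9),end="; ")
E
```

```text
tip (array([0.4866, 0.0196, 0.048 ]), array([235.0218, 236.8463]), array([277.1084, 170.4991])) [-149.1926  -42.7305   47.9922]
lug end (array([0.4706, 0.0665, 0.0755]), array([214.0324, 243.6589]), array([295.3873, 159.1219])) [-170.1253    2.206    75.4852]
ear-y front (array([0.4626, 0.0481, 0.0785]), array([221.8324, 247.4143]), array([288.2003, 155.9965])) [-176.1156  -16.9743   78.5392]
254 165.5; 257 167.04633204633205; 260 167.53846153846155; 263 167.8625; 266 168.45378151260505; 269 168.8298755186722; 272 169.35169491525423; 275 169.75; 278 nan; t 236 236.46268656598775; t 237 236.53872053792412; t 238 236.5940959400864; t 239 236.64312267570023; t 240 236.8458498014354; t 241 237.0288065833867; t 242 236.699999995266; <stdin>:17: RuntimeWarning: invalid value encountered in scalar divide
```

The triangulated checks hold: lug end z 75.5 (should be 76), ear top z 78.5 (should be 78). The pin tip is at z = 48 instead of about 61, so the pin has turned down about 0.13 rad in the pads, and it sits about 2.7 mm too far forward in -x. I'll correct by pitching the tool, then re-measure.

Request:
drive_tool(increments=[[[-0.004, 0.0015, 0], [0, 0.06, 0], 0.01], [[-0.0075, 0.0027, 0], [0, 0.13, 0], 0.01], [[-0.0075, 0.0027, 0], [0, 0.13, 0], 0.01], [[-0.0075, 0.0027, 0], [0, 0.13, 0], 0.01]])

```text
time_s: 9.57
tool_pos: [0.4815, -0.0768, 0.1203]
tcp_rot: [3.141, -0.128, 1.463]
contact_force: [1.3, -0.5, -1.4]
width: 0.0137
```

```bash
python3 - <<'E'
from h import *
np.set_printoptions(precision=4,suppress=True)
t=snapshot("top")[:,:,::-1];s=snapshot("scene")[:,:,::-1]
f=lambda a,k:cv2.resize(a,None,fx=k,fy=k,interpolation=cv2.INTER_CUBIC)
cv2.imwrite("pics/t5.png",t);cv2.imwrite("pics/s5.png",s)
o=get_obs();tp=o['tool_pos'];R=Ro.from_euler('xyz',o['tcp_rot']);print(tp,o['tcp_rot'])
g=tp+R.apply([0,0,.059]);inv=lambda P:Ro.from_euler('z',YAW).inv().apply(P-C)*1000
print("grasp",inv(g))
for d in(.09,.03):
  q=g+d*np.array([np.cos(1.463),np.sin(1.463),0]);print(d,proj("top",q),proj("scene",q))
pic=np.zeros((480,800,3),np.uint8)
pic[:,:400]=f(t[205:265,205:255],8);pic[:,400:]=f(s[145:205,255:305],8)
cv2.imwrite("pics/crop5.png",pic)
G=cv2.cvtColor(s.copy(),6).astype(float)
for u in range(254,281,3):
    c=np.clip(G[155:178,u]-85,0,None);print(u,(c*np.arange(155,178)).sum()/(c.sum()+1e-9),end="; ")
E
```

```text
[ 0.4815 -0.0766  0.1202] [ 3.1414 -0.1289  1.4634]
grasp [-143.8453 -131.3211   61.6805]
0.09 [234.4934 234.6761] [277.6765 169.0594]
0.03 [259.9577 238.0378] [254.6191 167.2168]
254 166.37444933847414; 257 166.67757009267908; 260 166.8141592912973; 263 166.99581589888288; 266 167.35267857068146; 269 167.55405405329932; 272 167.79653679581043; 275 167.9372384930212; 278 168.1363636338161;
```

View pics/crop5.png

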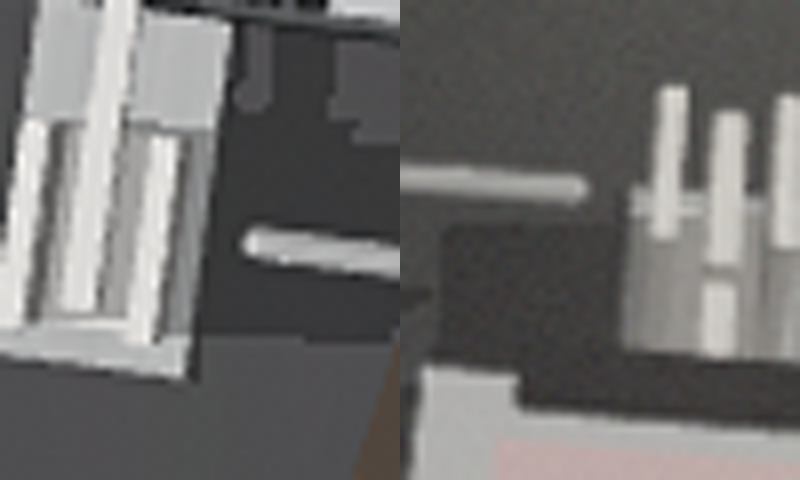

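```bash
python3 - <<'E'
from h import *
np.set_printoptions(precision=2,suppress=True)
inv=lambda P:Ro.from_euler('z',YAW).inv().apply(P-C)*1000
T=lambda x,y,z:inv(ray("top",(205+(x+.5)/8-.5,205+(y+.5)/8-.5),z))
for n in("t5","t4"):
  g=cv2.cvtColor(cv2.imread(f"pics/{n}.png"),6).astype(np.float32)
  for y in(-17,-19):
    print(n,y,[int(cv2.getRectSubPix(g,(1,1),tuple(map(float,proj("top",fw([x,y,78])))))[0,0]) for x in list(range(-184,-170,1))+list(range(-124,-106,1))])
print("ear",T(143,342,.078),T(167,133,.078),"tip",T(242,242,.061))
g=cv2.cvtColor(cv2.imread("pics/t5.png"),6).astype(np.float32)
for y in(-50,-60,-70,-80):
  v=np.array([cv2.getRectSubPix(g,(1,1),tuple(map(float,proj("top",fw([x,y,61])))))[0,0] for x in np.arange(-160,-130,.5)]);w=np.clip(v-95,0,None)
  print(y,(w*np.arange(-160,-130,.5)).sum()/w.sum(),np.arange(-160,-130,.5)[w>40][[0,-1]])
# scene: row edges of shank vs of level cylinder
s=cv2.cvtColor(cv2.imread("pics/s5.png"),6)
for u in(262,270,276):print(u,s[160:176,u])
E
```

```text
t5 -17 [144, 166, 183, 182, 180, 183, 187, 195, 209, 220, 220, 221, 221, 221, 221, 222, 222, 223, 224, 219, 209, 193, 162, 130, 151, 176, 185, 184, 183, 182, 182, 182]
t5 -19 [160, 171, 183, 183, 182, 184, 188, 195, 210, 224, 225, 225, 226, 225, 227, 228, 229, 229, 230, 223, 209, 196, 164, 136, 144, 168, 183, 182, 181, 180, 180, 180]
t4 -17 [144, 166, 183, 181, 180, 183, 187, 196, 210, 221, 221, 221, 221, 221, 221, 222, 222, 223, 224, 219, 209, 193, 162, 130, 151, 176, 185, 184, 183, 182, 182, 182]
t4 -19 [160, 171, 182, 183, 182, 184, 188, 195, 210, 224, 225, 225, 226, 225, 227, 228, 228, 229, 230, 223, 209, 196, 164, 136, 144, 168, 183, 182, 181, 180, 180, 180]
ear [-175.73  -18.29   78.  ] [-115.37  -17.09   78.  ] tip [-144.1   -42.08   61.  ]
-50 -143.83529333723246 [-147.  -140.5]
-60 -143.65549544975178 [-147.5 -140. ]
-70 -143.81473306573 [-147.  -140.5]
-80 -143.538087305655 [-147.  -139.5]
262 [ 75  74  75  72  74 102 164 160 141  97  74  74  70  55  57  61]
270 [ 76  77  75  76  74  78 104 160 162 127  80  73  69  61  59  62]
276 [ 79  77  77  81  77  76  99 160 165 146 113  76  73  65  64  63]
```

The pin is now level. In the top view its axis is at x = -143.8 and the ear centre at -146.4, and the pin height is about 61.5 to 62.5. I'll shift -2.6 mm in x and 1.5 mm down, and advance to just short of the ear.

Request:
drive_tool(increments=[[[0, -0.0013, 0.001], [0, 0, 0], 0.01], [[0, -0.0026, 0.0015], [0, 0, 0], 0.01], [[0.005, -0.0026, 0.0021], [0, 0, 0], 0.01], [[0.01, -0.0026, 0.0028], [0, 0, 0], 0.01], [[0.014, -0.0026, 0.0033], [0, 0, 0], 0.01], [[0.0165, -0.0026, 0.0037], [0, 0, 0], 0.01], [[0.0165, -0.0026, 0.0037], [0, 0, 0], 0.01]], newtons=22)

```text
time_s: 10.55
tool_pos: [0.4808, -0.0597, 0.1184]
tcp_rot: [3.142, -0.13, 1.463]
contact_force: [-0.1, -1.0, -0.9]
width: 0.0139
```

Request:
drive_tool(increments=[[[0.001, 0, 0.0001], [0, 0, 0], 0.01], [[0.002, 0, 0.0003], [0, 0, 0], 0.01], [[0.003, 0, 0.0004], [0, 0, 0], 0.01], [[0.004, 0, 0.0005], [0, 0, 0], 0.01], [[0.004, 0, 0.0005], [0, 0, 0], 0.01]])

```text
time_s: 11.18
tool_pos: [0.4812, -0.0558, 0.1184]
tcp_rot: [-3.142, -0.13, 1.463]
contact_force: [0.2, -0.8, 0.4]
width: 0.0138
```

Request:
drive_tool(increments=[[[0.001, 0, 0.0001], [0, 0, 0], 0.01], [[0.002, 0, 0.0003], [0, 0, 0], 0.01], [[0.003, 0, 0.0004], [0, 0, 0], 0.01], [[0.003, 0, 0.0004], [0, 0, 0], 0.01]])

```text
time_s: 11.68
tool_pos: [0.4815, -0.0528, 0.1184]
tcp_rot: [3.142, -0.13, 1.463]
contact_force: [-0.4, 0.1, -0.5]
width: 0.0139
```

Request:
drive_tool(increments=[[[0.001, 0, 0.0001], [0, 0, 0], 0.01], [[0.002, 0, 0.0003], [0, 0, 0], 0.01], [[0.003, 0, 0.0004], [0, 0, 0], 0.01], [[0.003, 0, 0.0004], [0, 0, 0], 0.01]])

```text
time_s: 12.18
tool_pos: [0.4818, -0.0498, 0.1184]
tcp_rot: [-3.141, -0.13, 1.463]
contact_force: [-1.3, -0.1, -0.7]
width: 0.0139
```

Request:
drive_tool(increments=[[[0.001, 0, 0.0001], [0, 0, 0], 0.01], [[0.002, 0, 0.0003], [0, 0, 0], 0.01], [[0.003, 0, 0.0004], [0, 0, 0], 0.01], [[0.004, 0, 0.0005], [0, 0, 0], 0.01], [[0.004, 0, 0.0005], [0, 0, 0], 0.01]])

```text
time_s: 12.8
tool_pos: [0.4822, -0.0458, 0.1184]
tcp_rot: [-3.142, -0.13, 1.463]
contact_force: [0.2, 0.1, -0.8]
width: 0.0137
```

```bash
python3 - <<'E'
from h import *
np.set_printoptions(precision=3,suppress=True)
t=snapshot("top")[:,:,::-1];s=snapshot("scene")[:,:,::-1]
f=lambda a,k:cv2.resize(a,None,fx=k,fy=k,interpolation=cv2.INTER_CUBIC)
cv2.imwrite("pics/t6.png",t);cv2.imwrite("pics/s6.png",s)
pic=np.zeros((480,800,3),np.uint8)
pic[:,:400]=f(t[205:265,205:255],8);pic[:,400:]=f(s[145:205,265:315],8)
cv2.imwrite("pics/crop6.png",pic);print(get_obs()['contact_force'],get_obs()['wrist_torque'])
E
```

```text
[-0.987  0.877 -1.329] [-0.096 -0.007  0.068]
```

View pics/crop6.png

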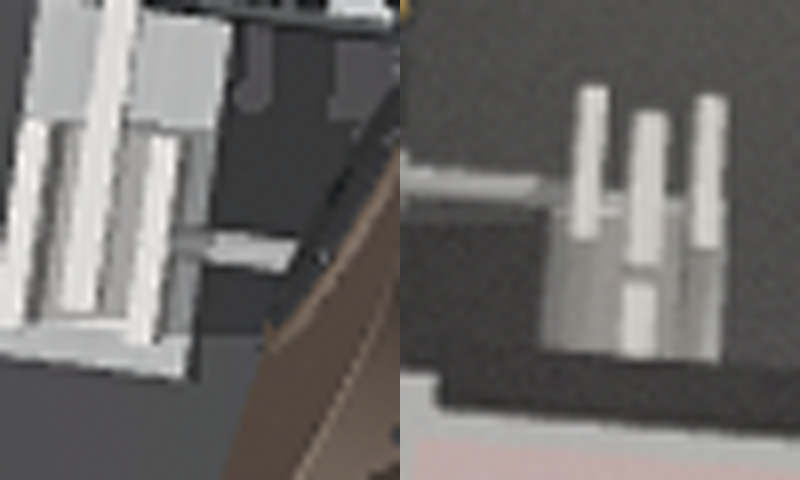

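The pin has entered the near ear hole (at about crop (190,243) in the top view, in shadow by the ear) with no side force, and the bracket hasn't moved. I'll continue.

Request:
drive_tool(increments=[[[0.0015, 0, 0.0002], [0, 0, 0], 0.01], [[0.003, 0, 0.0004], [0, 0, 0], 0.01], [[0.0045, 0, 0.0006], [0, 0, 0], 0.01], [[0.006, 0, 0.0008], [0, 0, 0], 0.01], [[0.0075, 0, 0.001], [0, 0, 0], 0.01], [[0.009, 0, 0.0012], [0, 0, 0], 0.01]])

```text
time_s: 13.65
tool_pos: [0.4833, -0.0367, 0.1184]
tcp_rot: [-3.142, -0.13, 1.463]
contact_force: [-0.7, -0.5, -1.2]
width: 0.0141
```

Request:
drive_tool(increments=[[[0.0015, 0, 0.0002], [0, 0, 0], 0.01], [[0.003, 0, 0.0004], [0, 0, 0], 0.01], [[0.0045, 0, 0.0006], [0, 0, 0], 0.01], [[0.006, 0, 0.0008], [0, 0, 0], 0.01], [[0.0075, 0, 0.001], [0, 0, 0], 0.01], [[0.009, 0, 0.0012], [0, 0, 0], 0.01]])

```text
time_s: 14.4
tool_pos: [0.4843, -0.0277, 0.1184]
tcp_rot: [3.141, -0.13, 1.463]
contact_force: [-1.4, -0.9, -0.1]
width: 0.0138
```

Request:
drive_tool(increments=[[[0.0015, 0, 0.0002], [0, 0, 0], 0.01], [[0.003, 0, 0.0004], [0, 0, 0], 0.01], [[0.0045, 0, 0.0006], [0, 0, 0], 0.01], [[0.006, 0, 0.0008], [0, 0, 0], 0.01], [[0.007, 0, 0.0009], [0, 0, 0], 0.01], [[0.0075, 0, 0.001], [0, 0, 0], 0.01]])

```text
time_s: 15.15
tool_pos: [0.4851, -0.0202, 0.1184]
tcp_rot: [3.142, -0.13, 1.463]
contact_force: [-0.7, -0.1, 0.3]
width: 0.0139
```

Request:
drive_tool(increments=[[[0.001, 0, 0.0001], [0, 0, 0], 0.01], [[0.002, 0, 0.0003], [0, 0, 0], 0.01], [[0.003, 0, 0.0004], [0, 0, 0], 0.01], [[0.003, 0, 0.0004], [0, 0, 0], 0.01]])

```text
time_s: 15.65
tool_pos: [0.4854, -0.0172, 0.1184]
tcp_rot: [-3.142, -0.13, 1.463]
contact_force: [-0.6, 1.2, -1.4]
width: 0.0141
```

Request:
drive_tool(increments=[[[0.001, 0, 0.0001], [0, 0, 0], 0.01], [[0.002, 0, 0.0003], [0, 0, 0], 0.01], [[0.003, 0, 0.0004], [0, 0, 0], 0.01], [[0.003, 0, 0.0004], [0, 0, 0], 0.01]])

```text
time_s: 16.15
tool_pos: [0.4857, -0.0142, 0.1184]
tcp_rot: [3.142, -0.13, 1.463]
contact_force: [0.3, 0.2, -1.0]
width: 0.0141
```

Request:
drive_tool(increments=[[[0.001, 0, 0.0001], [0, 0, 0], 0.01], [[0.002, 0, 0.0003], [0, 0, 0], 0.01], [[0.003, 0, 0.0004], [0, 0, 0], 0.01], [[0.004, 0, 0.0005], [0, 0, 0], 0.01], [[0.005, 0, 0.0006], [0, 0, 0], 0.01], [[0.005, 0, 0.0006], [0, 0, 0], 0.01]])

```text
time_s: 16.9
tool_pos: [0.4862, -0.0092, 0.1184]
tcp_rot: [-3.142, -0.13, 1.463]
contact_force: [0.4, -0.4, -1.2]
width: 0.0138
```

Request:
drive_tool(increments=[[[0.0015, 0, 0.0002], [0, 0, 0], 0.01], [[0.003, 0, 0.0004], [0, 0, 0], 0.01], [[0.0045, 0, 0.0006], [0, 0, 0], 0.01], [[0.006, 0, 0.0008], [0, 0, 0], 0.01], [[0.0075, 0, 0.001], [0, 0, 0], 0.01], [[0.009, 0, 0.0012], [0, 0, 0], 0.01], [[0.01, 0, 0.0013], [0, 0, 0], 0.01]])

```text
time_s: 17.77
tool_pos: [0.4873, 0.0009, 0.1184]
tcp_rot: [-3.142, -0.13, 1.463]
contact_force: [-0.6, -0.3, -1.4]
width: 0.0138
```

```bash
python3 - <<'E'
from h import *
np.set_printoptions(precision=3,suppress=True)
t=snapshot("top")[:,:,::-1];s=snapshot("scene")[:,:,::-1]
f=lambda a,k:cv2.resize(a,None,fx=k,fy=k,interpolation=cv2.INTER_CUBIC)
pic=np.zeros((480,800,3),np.uint8)
pic[:,:400]=f(t[205:265,195:245],8);pic[:,400:]=f(s[145:205,270:320],8)
cv2.imwrite("pics/crop7.png",pic);o=get_obs();g=o['tool_pos']+Ro.from_euler('xyz',o['tcp_rot']).apply([0,0,.059]);print(o['contact_force'],o['wrist_torque'],Ro.from_euler('z',YAW).inv().apply(g-C)*1000)
E
```

```text
[-0.565  1.163 -1.382] [-0.039 -0.012  0.053] [-146.409  -53.601   59.924]
```

View pics/crop7.png

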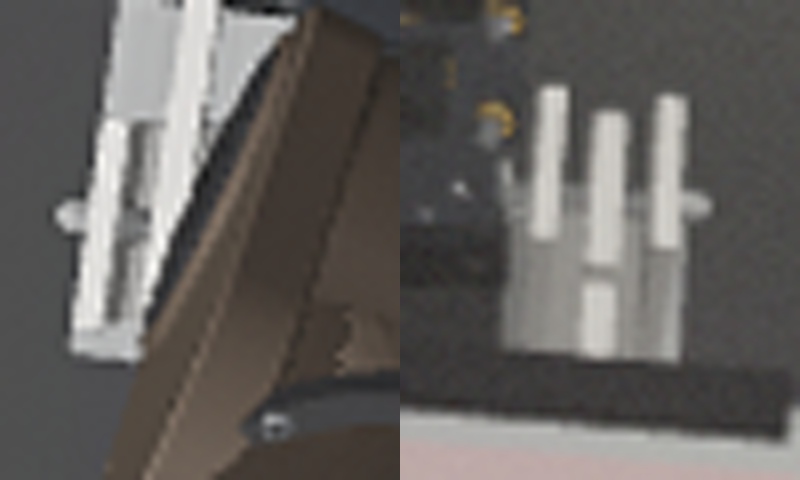

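The tip stands about 10 mm out of the far ear (top crop (65,215), scene crop (705,205)), and the shank shows through the lug. I'll feel for the collar contact.

Request:
drive_tool(increments=[[[0.001, 0, 0.0001], [0, 0, 0], 0.01], [[0.002, 0, 0.0003], [0, 0, 0], 0.01], [[0.003, 0, 0.0004], [0, 0, 0], 0.01], [[0.004, 0, 0.0005], [0, 0, 0], 0.01], [[0.004, 0, 0.0005], [0, 0, 0], 0.01]])

```text
time_s: 18.5
tool_pos: [0.4878, 0.0049, 0.1184]
tcp_rot: [-3.142, -0.13, 1.463]
contact_force: [-0.2, -0.2, -0.8]
width: 0.0137
```

Request:
drive_tool(increments=[[[0.0005, 0, 0.0001], [0, 0, 0], 0.01], [[0.001, 0, 0.0001], [0, 0, 0], 0.01], [[0.0015, 0, 0.0002], [0, 0, 0], 0.01], [[0.0015, 0, 0.0002], [0, 0, 0], 0.01]])

```text
time_s: 19.0
tool_pos: [0.4879, 0.0063, 0.1184]
tcp_rot: [3.142, -0.13, 1.463]
contact_force: [-0.5, -0.4, 0.3]
width: 0.0138
```

Request:
drive_tool(increments=[[[0.0005, 0, 0.0001], [0, 0, 0], 0.01], [[0.001, 0, 0.0001], [0, 0, 0], 0.01], [[0.001, 0, 0.0001], [0, 0, 0], 0.01]])

```text
time_s: 19.38
tool_pos: [0.488, 0.0073, 0.1185]
tcp_rot: [3.142, -0.13, 1.463]
contact_force: [-0.3, 0.2, 0.8]
width: 0.0139
```

Request:
drive_tool(increments=[[[0.0005, 0, 0.0001], [0, 0, 0], 0.01], [[0.001, 0, 0.0001], [0, 0, 0], 0.01], [[0.001, 0, 0.0001], [0, 0, 0], 0.01]])

```text
time_s: 19.75
tool_pos: [0.4882, 0.0083, 0.1185]
tcp_rot: [3.141, -0.13, 1.463]
contact_force: [-0.5, 0.1, -0.6]
width: 0.0139
```

Request:
drive_tool(increments=[[[0.0005, 0, 0.0001], [0, 0, 0], 0.01], [[0.001, 0, 0.0001], [0, 0, 0], 0.01], [[0.001, 0, 0.0001], [0, 0, 0], 0.01]])

```text
time_s: 20.12
tool_pos: [0.4883, 0.0088, 0.1186]
tcp_rot: [3.141, -0.129, 1.463]
contact_force: [-0.8, -6.9, 0.9]
width: 0.0136
```

The collar is on the ear: 6.9 N along the pin axis after contact-free travel. I'll ease off slightly and release.

Request:
drive_tool(increments=[[[-0.0005, 0, 0], [0, 0, 0], 0.014], [[-0.0005, 0, 0], [0, 0, 0], 0.02], [[-0.0005, 0, 0], [0, 0, 0], 0.035], [[-0.0005, 0, 0], [0, 0, 0], 0.035], [[-0.0005, 0, 0], [0, 0, 0], 0.035]])

```text
time_s: 20.75
tool_pos: [0.4882, 0.0088, 0.1185]
tcp_rot: [3.142, -0.13, 1.463]
contact_force: [-0.1, 0.1, -0.7]
width: 0.0344
```

Request:
drive_tool(increments=[[[0, 0, -0.01], [0, 0, 0], 0.035], [[0, 0, -0.03], [0, 0, 0], 0.035], [[0, 0, -0.06], [0, 0, 0], 0.035], [[0, 0, -0.1], [0, 0, 0], 0.035], [[-0.06, 0, -0.13], [0, 0, 0], 0.035], [[-0.12, 0, -0.15], [0, 0, 0], 0.035], [[-0.17, 0, -0.15], [0, 0, 0], 0.035], [[-0.17, 0, -0.15], [0, 0, 0], 0.035]])

```text
time_s: 21.75
tool_pos: [0.4674, -0.1812, 0.2456]
tcp_rot: [3.141, -0.129, 1.459]
contact_force: [0.3, 0.5, 0.2]
width: 0.0352
```

```bash
python3 - <<'E'
from h import *
t=snapshot("top")[:,:,::-1];s=snapshot("scene")[:,:,::-1]
f=lambda a,k:cv2.resize(a,None,fx=k,fy=k,interpolation=cv2.INTER_CUBIC)
pic=np.zeros((560,800,3),np.uint8)
pic[:,:400]=f(t[190:260,195:245],8);pic[:,400:]=f(s[145:215,270:320],8)
cv2.imwrite("pics/crop8.png",pic);o=get_obs();print(o['time_s'],o['tool_pos'],o['width'],o['contact_force'])
E
```

```text
21.85 [ 0.46758379 -0.17831935  0.24549609] 0.034587658120956585 [0.12642652 0.08634767 0.44086368]
```

View pics/crop8.png

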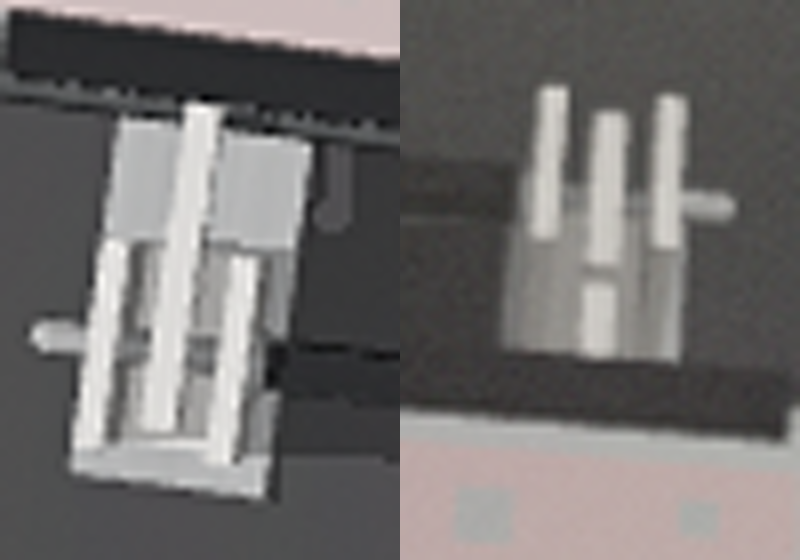

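The pin lies through both ears and the lug with the tip about 18 mm out (top crop (35,335), scene crop (735,205)). The lid is down, the collar area is at the near ear, and the gripper is clear.

```bash
python3 -c "
from workcell import *
print(hand_in())"
```

```text
the job is handed in; nothing more can be done
None
```

The job is handed in at about 22 s of the 72 s. I pressed the lid shut, threaded the pin from the right-hand (-y) ear through the lug and both ears, and released it. The hand-in gives no verdict.

- **Lid:** I pressed the bar with about 8 N. Afterwards the bar was within 0.2 px of its predicted closed position in the top view.
- **Pin in the grip:** it had tilted tip-down by about 0.13 rad in the fingers. Triangulation put the tip about 12 mm low, so I pitched the tool to level it.
- **Bracket offset:** the hole was about 6.4 mm nearer the robot than nominal. My first estimate was 7 mm. I also made a sideways correction of 2.7 mm that proved to be a half-pixel error in my crops, and undid it before inserting.
- **Insertion:** the measured force stayed near 1 N until the collar touched the ear, at 6.9 N. I eased off 0.5 mm and let go.
- **Last checks:** the final picture shows the pin through both ears and the lug with the tip about 18 mm out, and the lid down. The gripper was clear and its force reading near zero. The collar seat was in shadow, so it rests on that contact force and the tip's reach rather than a clear view. I did not picture the mug, meter and tray again at the end; the arm's path kept clear of them.

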